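# Lock out the bench isolator

### The arm

A 7-joint arm with a two-finger parallel gripper is mounted at the origin on a cart in front of the work surface, level with it; the furniture and walls round the work are solid. World frame = base frame: x ahead of the robot, y to its left, z up, the work surface at z = 0. Lengths are in m, angles in rad, forces in N, time in s.
With the tool pointing down it reaches from about 0.4 to 0.85 m from the base axis. Payload 4.4 kg.
Tool frame: the origin (TCP) lies on the centre line of the jaws, within the pads' length; the fingertips stand 14 mm ahead of it and the grasp point (between the pads) lies 5 mm behind it; z points along the fingers, y is the line along which they close (so a half turn about z gives the same grasp; the last joint's range is limited). The gripper opens to 94 mm and grips with 3 to 60 N. Pads are 16 mm wide; open, the fingers measure 119 mm over their backs; the gripper's body (75 mm by 177 mm) begins 78 mm behind the grasp point.
Start: joints at [1.068, 0.628, 0.038, 1.517, -0.027, 0.996, -0.02], TCP at [0.275, -0.589, 0.196] pointing down, gripper open.
Joint ranges: [-3.06, 3.06], [-0.37, 2.12], [-1.25, 1.32], [0.18, 2.47], [-1.1, 4.24], [0.23, 1.98], [-2.94, 2.94]. Speed limits (rad/s): [2.57, 2.57, 3.14, 3.14, 3.14, 3.14, 3.14].

### API

Orientations are given as a unit quaternion [w, x, y, z].
In Python, from plant import monitor, eyes, sign_off gives the robot as it stands.
- The arm moves only by the tool move_arm, never from a script. Its argument "moves" is a list of rows, each an object of numbers: "jaw": the opening, from 0 (shut) to 1 (fully open); "x", "y", "z": the shift along the tool's x, y, z in m; "roll": the turn about the tool's z in degrees. A call has exactly 5 rows; each row shifts and turns the commanded pose from where the row before left it, along the tool's axes as they then stand; what a row does not reach is not made up. A row lasts 1/8 s, in which the tool goes at most 62.5 mm and 10.7 degrees, less where a joint would pass 70% of its speed; a pose out of reach is approached as far as the arm can. A call with a gripper value outside its range is refused whole. The fingers move at their own pace and stop on an object; the grip force is fixed at half the most. Time passes only in rows, so rows that do not move let the fingers close, or fill a call up. It gives the time, the measured TCP pose, the force, the opening and the grip force at its end, in the units of the state.
- monitor.observe(): the state, without advancing time (a new reading comes with each control period).
- eyes.camera(name): name is "side" or "top" or "wrist"; returns the picture (400x640x3 uint8, red, green, blue); there is no depth.
- eyes.get_calibration(name): a dict with "fx", "fy", "cx", "cy" (pixels), "cam_to_world" (4x4, takes a point from camera to world coordinates); the wrist camera has in their place "tool_from_camera" (4x4, takes a point from camera to tool coordinates, whose origin is the TCP and whose axes are the flange's). Camera axes: x right, y up, looking along -z (the intrinsics and any distortion apply to the point x, -y, -z); pixel columns grow to the right and rows downward; lengths in m; the calibration is good to about 2 mm. A picture is of the moment at which its call begins: read the wrist's pose just before it. get_calibration takes no time and is no camera call.
- sign_off(): hands the job in; it is judged then, once.
The state is a dict: "t": time; "joint_positions": joint angles; "joint_velocities": joint speeds; "joint_torque": joint torques, N m; "position": TCP position; "ee_rot": TCP orientation; "wrist_force": force on the tool from outside, world axes, zero at the start; "moment": the same for the moment, N m; "finger_gap": opening from 0.0 (shut) to 1.0 (fully open); "grasp_force": force on a finger pad.
Only numpy, scipy, OpenCV 4.12 (cv2) and the standard library are available. Lean on these libraries where they do the work, as an engineer would, in place of code of your own. Each camera call takes 0.05 s, during which the arm holds its last target. There are 200 camera calls.

### The job

The analyser fed from the grey isolator box is due for service: swing the red handle from on round to off, find by feel the spot in the off zone where the hole in the handle lines up with the hidden hasp hole underneath, and push the blue-knobbed locking bolt fully home through both holes so the handle is locked. Keep the bolt up until the handle is in the off zone, let go of everything at the end, and leave the other things on the counter where they stand.

Things in the scene. Friction and masses are not known exactly. Their poses are not given: they have to be found in the camera images.
- isolator: Grey square isolator box, 250 x 250 mm, lid 60 mm above the counter, fixed to it. Origin: centre of its underside; z up; its x axis is the direction in which the handle lever points at joint handle = 0. On the lid a short red arc beside the dial marks on (handle -0.05 to 0.30 rad) and a green arc marks the off zone (1.25 to 1.75 rad).
- axis (a point): Point on the vertical turning axis of the handle, 80 mm above the counter (level with the top of the yellow dial). The dial is 200 mm across, 4 mm thick and turns with the handle; it hides a fixed steel hasp plate 4 mm below it.
- handle (a joint): Angle of the red handle (rad) about the vertical axis, 0 = on, growing counterclockwise seen from above, stop at 2.0. It stays where it is left; turning takes about 0.25 N m. The hasp hole lies under one handle angle between 1.25 and 1.75 rad, different each time and hidden by the dial.
- handle_grip (a point): Point on the top of the red lever near its free end, 125 mm from the turning axis, 96 mm above the counter. The lever is a bar 22 mm wide, 16 mm thick (80 to 96 mm above the counter) that runs from the axis to 145 mm; beyond 100 mm it is clear of the dial and can be gripped across its 22 mm width.
- bolt (a joint): How far the locking bolt is pushed down (m): 0 = up, 0.014 = fully home. It slides vertically in the lever, and stays where it is left. It needs about 2 N to slide. Away from the hasp hole its rounded tip lands on the steel plate after about 2 mm and goes no further; the pin is 8 mm thick, the hole 11 mm wide along the path, so the bolt goes down only where the handle is within about 1.5 mm (0.02 rad) of the right angle, and then blocks the handle.
- bolt_knob (a point): Centre of the top of the blue round knob of the locking bolt, 26 mm diameter and 26 mm tall, on the lever 85 mm from the turning axis; 146 mm above the counter when the bolt is up, 132 mm when home. Below the knob are a thin yellow-painted neck (16 mm high when up) and a steel collar 18 mm across, whose top is 104 mm above the counter. Gripped from above, the knob both swings the handle and pushes the bolt.
- cup_blue: Bystander: white specimen cup with blue lid, 63 mm across, 69 mm tall, origin at the centre of its underside.
- saline: Bystander: white squeeze bottle with blue cap, 35 mm across, 78 mm tall, origin at the centre of its underside.
- slide_box: Bystander: blue slide box, 94 x 98 x 37 mm, origin at the centre of its underside.
- oil_a: Bystander: small brown bottle with black cap, 28 mm across, 59 mm tall, origin at the centre of its underside.

How it is judged:
By the outcome, as a careful person would: the job done as asked, in the order asked, and still so for the second after the job is handed in, with the robot touching nothing.
It also fails if it takes over 58 s, if anything falls off the work surface, if the arm or the gripper's body presses on something with over 40 N, if the wrist force passes 120 N, or if a joint passes its speed limit or range.

## Working session

There is one attempt and no reset: what is moved stays moved. The work goes in short steps, Python scripts to look and compute and a tool call to move; the robot and the scene stay as the last step left them, time stands still between calls to the robot, and variables do not carry over. Pictures are saved under pics/ and viewed, at most 10 in all, crops included, and the job is handed in when it is done.

Besides the shell and the picture viewer there is one more tool, called after "Emit:" by a JSON object that holds its "api" and its "payload", one argument or row to a line. move_arm: Moves the arm, as the interface text tells. Its arguments: {"type":"object","properties":{"moves":{"type":"array"}},"required":["moves"]}

```bash
mkdir -p pics; ls; python3 - <<'E'
from plant import monitor, eyes
import cv2, json, numpy as np
s=monitor.observe(); print(s)
for n in ("top","side"):
    im=eyes.camera(n); cv2.imwrite(f"pics/{n}0.png",im[:,:,::-1]); np.save(f"pics/{n}0.npy",im)
    print(n,eyes.get_calibration(n))
print(eyes.get_calibration("wrist"))
E
```

```text
pics
{'t': 0.0, 'joint_positions': array([ 1.06819543,  0.62931971,  0.03845603,  1.51834374, -0.0269725 ,
        0.99626708, -0.02001557]), 'joint_velocities': array([-0.00058003, -0.00117573,  0.00154236, -0.00104818,  0.00067482,
       -0.00067692, -0.00070919]), 'joint_torque': array([ 1.15613980e-05, -5.49712873e+01,  1.14445802e+00, -1.86627889e+01,
       -5.19201800e-02,  2.36894446e-02,  1.78984519e-04]), 'position': array([ 0.27470846, -0.58836642,  0.19507926]), 'ee_rot': array([-8.82023106e-04,  9.76246105e-01,  2.16662675e-01, -2.23046622e-04]), 'wrist_force': array([-0.57183866, -0.91435234, -0.06591211]), 'moment': array([ 0.00130015, -0.01131239,  0.01134546]), 'grasp_force': 0.0, 'finger_gap': 1.000901070646519}
top {'fx': 492.6535715920965, 'fy': 492.6535715920965, 'cx': 319.1669628242634, 'cy': 193.30893797565452, 'cam_to_world': array([[-0.01781075,  0.98516349, -0.17069174,  0.28620307],
       [-0.99971014, -0.02031288, -0.01292345,  0.08182336],
       [-0.01619896,  0.17041208,  0.98523972,  1.49050546],
       [ 0.        ,  0.        ,  0.        ,  1.        ]])}
side {'fx': 384.06719406941687, 'fy': 384.06719406941687, 'cx': 317.00803601858996, 'cy': 198.42095114794262, 'cam_to_world': array([[-0.13315398,  0.61830569, -0.77457607, -0.24218622],
       [-0.99101953, -0.07339569,  0.11177369,  0.20777718],
       [ 0.01225976,  0.78250313,  0.62252594,  0.7188394 ],
       [ 0.        ,  0.        ,  0.        ,  1.        ]])}
{'fx': 277.2627510164802, 'fy': 277.2627510164802, 'cx': 322.3190656650086, 'cy': 196.8211652226045, 'tool_from_camera': array([[ 3.89948746e-04,  9.61271715e-01,  2.75602136e-01,
         8.04325392e-02],
       [ 9.99999553e-01, -6.12132090e-04,  7.20156581e-04,
         5.35239374e-04],
       [ 8.60971064e-04,  2.75601732e-01, -9.61271525e-01,
        -1.88339467e-01],
       [ 0.00000000e+00,  0.00000000e+00,  0.00000000e+00,
         1.00000000e+00]])}
```

View pics/top0.png

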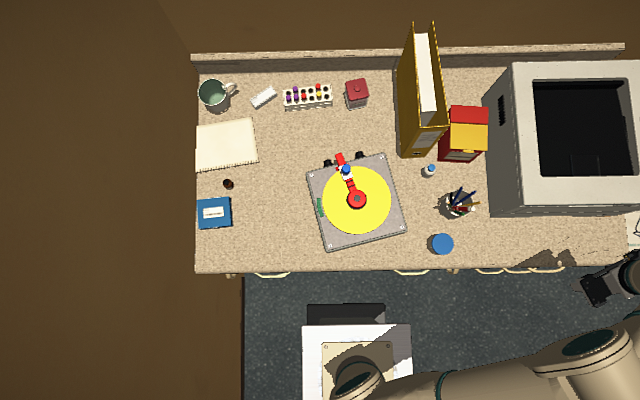

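View pics/side0.png

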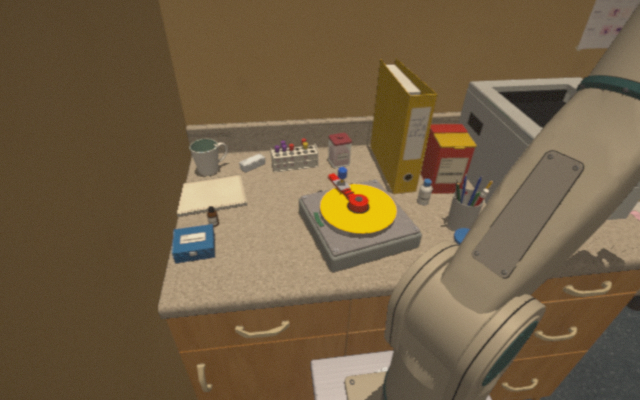

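The top view shows the dial centred at about (357,199), the blue knob at (346,170) with the lever pointing up-left, the green arc at (320,207), the blue cup at (442,243) and saline at (430,170). The side view shows the lever tip at (335,180) and the knob at (342,173).

```bash
cat > h.py <<'E'
import numpy as np, cv2
from plant import monitor, eyes
def cast(c,uv,z):
    uv=np.atleast_2d(uv).astype(float); T=np.array(c["cam_to_world"])
    d=np.c_[(uv[:,0]-c["cx"])/c["fx"],-(uv[:,1]-c["cy"])/c["fy"],-np.ones(len(uv))]@T[:3,:3].T
    o=T[:3,3]; return o+d*((z-o[2])/d[:,2])[:,None]
def ray(c,uv):
    T=np.array(c["cam_to_world"]);d=T[:3,:3]@[(uv[0]-c["cx"])/c["fx"],-(uv[1]-c["cy"])/c["fy"],-1]
    return T[:3,3],d/np.linalg.norm(d)
def cross(r1,r2):
    (a,u),(b,v)=r1,r2; A=np.c_[u,-v]; s=np.linalg.lstsq(A,b-a,rcond=None)[0]
    p,q=a+u*s[0],b+v*s[1]; return (p+q)/2,np.linalg.norm(p-q)
def mask(im,lo,hi,box=None):
    m=cv2.inRange(cv2.cvtColor(im,cv2.COLOR_RGB2HSV),lo,hi)
    if box: k=np.zeros_like(m);x0,y0,x1,y1=box;k[y0:y1,x0:x1]=1;m=m*k
    return m
def blobs(m,mn=8):
    n,l,s,c=cv2.connectedComponentsWithStats(m)
    return [(c[i].round(2),s[i].tolist()) for i in range(1,n) if s[i][4]>=mn]
E
python3 - <<'E'
from h import *
ct,cs=eyes.get_calibration("top"),eyes.get_calibration("side")
t,s=np.load("pics/top0.npy"),np.load("pics/side0.npy")
B=((100,110,50),(125,255,255)); Y=((22,150,80),(34,255,255)); R=((0,170,60),(8,255,255))
bt=blobs(mask(t,*B,(325,150,370,190)));bs=blobs(mask(s,*B,(325,160,360,190)));print(bt,bs)
p,g=cross(ray(ct,bt[0][0]),ray(cs,bs[0][0]));print("knob",p,g)
for c,im,box in((ct,t,(305,150,410,255)),(cs,s,(300,175,420,245))):
    m=mask(im,*Y,box); cn=max(cv2.findContours(m,0,2)[0],key=cv2.contourArea)
    h=cv2.convexHull(cn)[:,0]; P=cast(c,h,.08)[:,:2].astype(np.float32)
    print("dial",cv2.minEnclosingCircle(P),cv2.fitEllipse(P))
    r=blobs(mask(im,*R,box)); print("red",r)
# green
g=mask(t,(50,80,40),(90,255,255),(305,180,335,230)); print("green",[cast(ct,b[0],.06)[0] for b in blobs(g)])
for n,px,z in(("cup",(442,243),.069),("saline",(431,168),.078),("pens",(460,192),.15)): print(n,cast(ct,px,z)[0])
E
```

```text
[(array([345.55, 168.54]), [342, 164, 8, 10, 67])] [(array([341.89, 171.52]), [339, 167, 7, 11, 56])]
knob [0.58967392 0.02290483 0.13629279] 0.0025461515946035495
dial ((0.5107412934303284, -0.0059465160593390465), 0.09953346848487854) ((0.5106856226921082, -0.00597424479201436), (0.1966649740934372, 0.1985011249780655), 66.16474914550781)
red [(array([339.59, 158.84]), [335, 153, 11, 13, 88]), (array([354.73, 195.18]), [345, 178, 21, 30, 252])]
dial ((0.5060234665870667, -0.008573640137910843), 0.10074679553508759) ((0.5061948895454407, -0.007640512194484472), (0.1975449174642563, 0.2007593959569931), 76.20201873779297)
red [(array([332.62, 176.95]), [329, 175, 9, 5, 37]), (array([355.84, 201.43]), [342, 189, 26, 23, 302])]
green [array([0.49347099, 0.10147724, 0.06      ])]
cup [ 0.38066723 -0.24907393  0.069     ]
saline [ 0.59929381 -0.2280919   0.078     ]
pens [ 0.51411167 -0.28793211  0.15      ]
```

Emit:
{"api": "move_arm", "payload": {
  "moves": [
    {"jaw": 1, "x": 0, "y": 0, "z": -0.05, "roll": 0},
    {"jaw": 1, "x": 0.026, "y": -0.04, "z": -0.015, "roll": 1},
    {"jaw": 1, "x": 0.026, "y": -0.04, "z": -0.015, "roll": 1},
    {"jaw": 1, "x": 0.026, "y": -0.04, "z": -0.01, "roll": 1},
    {"jaw": 1, "x": 0.026, "y": -0.04, "z": -0.01, "roll": 1}
  ]
}}

```text
t: 0.72
position: [0.3065, -0.399, 0.2961]
ee_rot: [-0.0, 0.983, 0.182, -0.0]
wrist_force: [1.0, 0.6, 0.6]
finger_gap: 0.999
grasp_force: 0.0
```

Emit:
{"api": "move_arm", "payload": {
  "moves": [
    {"jaw": 1, "x": 0.036, "y": -0.048, "z": 0, "roll": 0},
    {"jaw": 1, "x": 0.036, "y": -0.048, "z": 0, "roll": 0},
    {"jaw": 1, "x": 0.036, "y": -0.048, "z": 0, "roll": 0},
    {"jaw": 1, "x": 0.036, "y": -0.048, "z": 0, "roll": 0},
    {"jaw": 1, "x": 0.036, "y": -0.048, "z": 0, "roll": 0}
  ]
}}

```text
t: 1.35
position: [0.3885, -0.1103, 0.296]
ee_rot: [0.0, 0.983, 0.182, 0.0]
wrist_force: [0.4, 0.5, -0.3]
finger_gap: 0.996
grasp_force: 0.0
```

Emit:
{"api": "move_arm", "payload": {
  "moves": [
    {"jaw": 1, "x": 0.053, "y": -0.0115, "z": 0.015, "roll": 0},
    {"jaw": 1, "x": 0.053, "y": -0.0115, "z": 0.015, "roll": 0},
    {"jaw": 1, "x": 0.053, "y": -0.0115, "z": 0.015, "roll": 0},
    {"jaw": 1, "x": 0.053, "y": -0.0115, "z": 0.015, "roll": 0},
    {"jaw": 1, "x": 0.024, "y": -0.006, "z": 0.006, "roll": 0.7}
  ]
}}

```text
t: 1.98
position: [0.5912, 0.0235, 0.2281]
ee_rot: [-0.001, 0.984, 0.178, -0.001]
wrist_force: [0.4, -1.2, 0.8]
finger_gap: 0.999
grasp_force: 0.0
```

```bash
cat >> h.py <<'E'
from scipy.spatial.transform import Rotation as Ro
def wrist():
    s=monitor.observe(); im=eyes.camera("wrist"); c=dict(eyes.get_calibration("wrist"))
    w,x,y,z=s["ee_rot"]; T=np.eye(4); T[:3,:3]=Ro.from_quat([x,y,z,w]).as_matrix(); T[:3,3]=s["position"]
    c["cam_to_world"]=T@np.array(c["tool_from_camera"]); return s,im,c
E
python3 - <<'E'
from h import *
s,im,c=wrist(); print(s["position"],s["ee_rot"]); cv2.imwrite("pics/w1.png",im[:,:,::-1])
np.save("pics/w1.npy",im)
for b in blobs(mask(im,(100,110,50),(125,255,255)),100): print(b,cast(c,b[0],.146)[0])
m=mask(im,(22,150,80),(34,255,255)); cn=max(cv2.findContours(m,0,2)[0],key=cv2.contourArea)
print(cv2.boundingRect(cn)); print(cv2.minEnclosingCircle(cast(c,cv2.convexHull(cn)[:,0],.08)[:,:2].astype(np.float32)))
E
```

```text
[0.59119789 0.02351211 0.2281454 ] [-7.13714964e-04  9.84119255e-01  1.77505495e-01 -7.63347373e-04]
(array([ 45.49, 144.63]), [0, 108, 85, 76, 3578]) [0.54938018 0.29286477 0.146     ]
(array([323.14, 199.53]), [312, 186, 23, 28, 517]) [0.59149694 0.02252656 0.146     ]
(array([500.87, 241.39]), [491, 234, 20, 16, 240]) [ 0.6141975  -0.17055999  0.146     ]
(array([432.83, 358.35]), [417, 346, 33, 23, 544]) [ 0.44923865 -0.17336956  0.146     ]
(250, 177, 146, 127)
((0.5092172026634216, -0.00828938465565443), 0.09980352967977524)
```

View pics/w1.png

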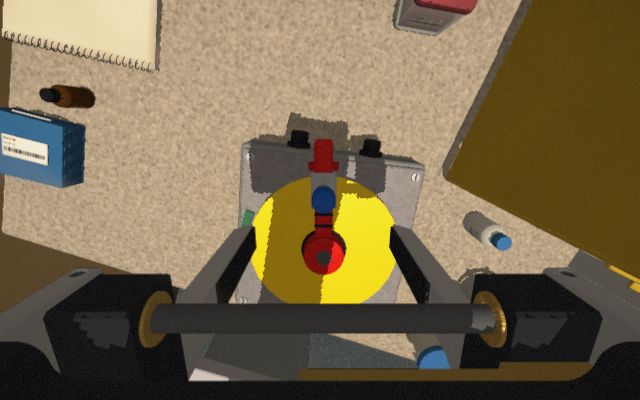

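The wrist view shows the knob at (323,200), centred between the open fingers, and the red hub at (323,250). The lever runs straight up the image, so the tool is lined up with it.

Emit:
{"api": "move_arm", "payload": {
  "moves": [
    {"jaw": 1, "x": -0.0015, "y": 0.001, "z": 0.04, "roll": 0},
    {"jaw": 1, "x": 0, "y": 0, "z": 0.04, "roll": 0},
    {"jaw": 1, "x": 0, "y": 0, "z": 0.018, "roll": 0},
    {"jaw": 0.5, "x": 0, "y": 0, "z": 0, "roll": 0},
    {"jaw": 0.4, "x": 0, "y": 0, "z": 0, "roll": 0}
  ]
}}

```text
t: 2.65
position: [0.5894, 0.0194, 0.1329]
ee_rot: [0.0, 0.984, 0.176, 0.001]
wrist_force: [-0.1, -0.5, -0.4]
finger_gap: 0.821
grasp_force: 0.0
```

Emit:
{"api": "move_arm", "payload": {
  "moves": [
    {"jaw": 0.3, "x": 0, "y": 0, "z": 0, "roll": 0},
    {"jaw": 0.2, "x": 0, "y": 0, "z": 0, "roll": 0},
    {"jaw": 0, "x": 0, "y": 0, "z": 0, "roll": 0},
    {"jaw": 0, "x": 0, "y": 0, "z": 0, "roll": 0},
    {"jaw": 0, "x": 0, "y": 0, "z": 0, "roll": 0}
  ]
}}

```text
t: 3.28
position: [0.5888, 0.0199, 0.132]
ee_rot: [-0.0, 0.984, 0.176, -0.0]
wrist_force: [-1.1, 2.4, 0.8]
finger_gap: 0.294
grasp_force: 1.5
```

Emit:
{"api": "move_arm", "payload": {
  "moves": [
    {"jaw": 0, "x": 0, "y": 0, "z": 0, "roll": 0},
    {"jaw": 0, "x": 0, "y": 0, "z": 0, "roll": 0},
    {"jaw": 0, "x": 0, "y": -0.003, "z": 0, "roll": -2},
    {"jaw": 0, "x": -0.0002, "y": -0.006, "z": 0, "roll": -4},
    {"jaw": 0, "x": -0.0002, "y": -0.006, "z": 0, "roll": -4}
  ]
}}

```text
t: 3.9
position: [0.5834, 0.0323, 0.132]
ee_rot: [0.001, 0.965, 0.263, 0.001]
wrist_force: [1.2, -0.1, -0.3]
finger_gap: 0.243
grasp_force: 30.0
```

Emit:
{"api": "move_arm", "payload": {
  "moves": [
    {"jaw": 0, "x": -0.0005, "y": -0.0089, "z": 0, "roll": -6},
    {"jaw": 0, "x": -0.0005, "y": -0.0089, "z": 0, "roll": -6},
    {"jaw": 0, "x": -0.0005, "y": -0.0089, "z": 0, "roll": -6},
    {"jaw": 0, "x": -0.0005, "y": -0.0089, "z": 0, "roll": -6},
    {"jaw": 0, "x": -0.0005, "y": -0.0089, "z": 0, "roll": -6}
  ]
}}

```text
t: 4.53
position: [0.5526, 0.0645, 0.1321]
ee_rot: [0.0, 0.864, 0.504, 0.002]
wrist_force: [2.8, 1.3, -2.7]
finger_gap: 0.243
grasp_force: 30.0
```

```bash
python3 - <<'E'
from h import *
a=np.array([.509,-.0078])
s,im,c=wrist(); print(s["position"],s["ee_rot"],s["wrist_force"],s["moment"]); cv2.imwrite("pics/w2.png",im[:,:,::-1])
for b in blobs(mask(im,(0,170,60),(8,255,255)),60): print("w",b,cast(c,b[0],.096)[0])
ct=eyes.get_calibration("top"); t=eyes.camera("top"); cv2.imwrite("pics/t2.png",cv2.resize(t[130:270,270:430,::-1],None,fx=4,fy=4))
for b in blobs(mask(t,(0,170,60),(8,255,255),(305,140,410,255))):
    p=cast(ct,b[0],.096)[0]; print("t",b,p,np.arctan2(*(p[:2]-a)[::-1]))
E
```

```text
[0.55258356 0.06446754 0.13205408] [3.71661616e-04 8.63583606e-01 5.04202955e-01 1.61175873e-03] [ 2.83117918  1.30892223 -2.69903317] [ 0.37141759 -0.68968917 -0.15762615]
w (array([323.81, 166.91]), [311, 144, 27, 47, 1072]) [0.57432203 0.09971241 0.096     ]
w (array([390.34, 203.34]), [373, 189, 36, 32, 407]) [0.60818909 0.0448268  0.096     ]
w (array([320.34, 256.68]), [310, 251, 23, 10, 144]) [0.53182841 0.03045531 0.096     ]
w (array([322.51, 285.06]), [300, 264, 46, 40, 1300]) [0.51924247 0.00416484 0.096     ]
w (array([500.34, 366.77]), [486, 351, 30, 29, 524]) [ 0.63042593 -0.16812416  0.096     ]
```

View pics/w2.png

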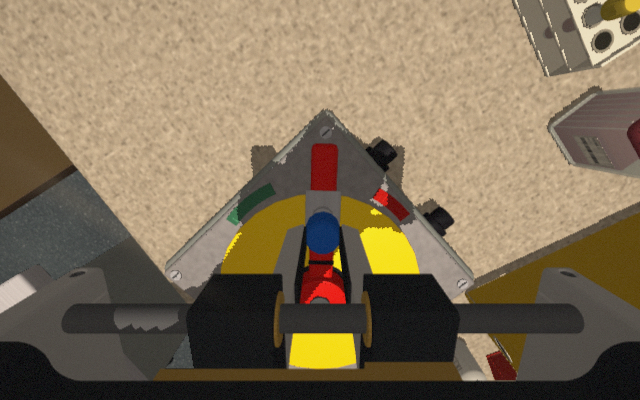

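The wrist view shows the knob held at (322,232), the red lever end straight ahead at (323,167), the on arc at (390,203) and the green arc still ahead at (252,203). The handle is following the tool.

```bash
python3 - <<'E'
from h import *
a=np.array([.509,-.0078])
s,im,c=wrist(); 
def ang(u,z):
    p=cast(c,u,z)[:,:2]-a; return np.arctan2(p[:,1],p[:,0]),np.hypot(*p.T)
for nm,m in(("green",mask(im,(50,80,30),(90,255,255),(220,170,290,235))),("on",mask(im,(0,150,60),(8,255,255),(370,185,415,225)))):
    v,u=np.nonzero(m); A,r=ang(np.c_[u,v],.06); print(nm,len(u),np.percentile(A,[1,99]),np.percentile(r,[1,99]))
v,u=np.nonzero(mask(im,(0,150,60),(8,255,255),(308,140,340,190)));A,r=ang(np.c_[u,v],.096);print("lever",np.median(A),r.min(),r.max())
E
```

```text
green 622 [1.49519172 1.99485071] [0.10360598 0.11476169]
on 424 [0.17445447 0.52918817] [0.10341804 0.11508529]
lever 1.0411619588023833 0.10710196598898172 0.14502667706873565
```

Emit:
{"api": "move_arm", "payload": {
  "moves": [
    {"jaw": 0, "x": -0.0005, "y": -0.0089, "z": 0, "roll": -6},
    {"jaw": 0, "x": -0.0005, "y": -0.0089, "z": 0, "roll": -6},
    {"jaw": 0, "x": -0.0005, "y": -0.0089, "z": 0, "roll": -6},
    {"jaw": 0, "x": -0.0005, "y": -0.0089, "z": 0, "roll": -6},
    {"jaw": 0, "x": -0.0001, "y": -0.0035, "z": 0, "roll": -2.3}
  ]
}}

```text
t: 5.3
position: [0.5149, 0.0764, 0.1321]
ee_rot: [-0.0, 0.727, 0.686, 0.002]
wrist_force: [1.6, 5.3, -4.7]
finger_gap: 0.241
grasp_force: 30.0
```

```bash
cat >> h.py <<'E'
def lever():
    a=np.array([.509,-.0078]); s,im,c=wrist()
    v,u=np.nonzero(mask(im,(0,150,60),(8,255,255),(295,130,350,195))); p=cast(c,np.c_[u,v],.096)[:,:2]-a
    A=np.arctan2(p[:,1],p[:,0]); q=s["position"][:2]-a
    v,u=np.nonzero(mask(im,(50,80,30),(90,255,255),(150,100,480,260))); g=cast(c,np.c_[u,v],.06)[:,:2]-a
    G=np.percentile(np.arctan2(g[:,1],g[:,0]),[1,99]) if len(g) else None
    print("lever",np.median(A).round(4),len(A),"green",G,"pos ang",np.arctan2(q[1],q[0]),"r",np.hypot(*q),"z",s["position"][2],"F",s["wrist_force"].round(1),"M",s["moment"].round(2))
E
python3 -c "
from h import *; lever()"
```

```text
lever 1.4985 1119 green [1.62227464 1.99181739] pos ang 1.5005765689986856 r 0.08436997085923839 z 0.13209008006727946 F [ 1.6  5.3 -4.7] M [ 1.29 -0.67 -0.1 ]
```

Emit:
{"api": "move_arm", "payload": {
  "moves": [
    {"jaw": 0, "x": 0, "y": 0, "z": 0.001, "roll": 0},
    {"jaw": 0, "x": 0, "y": 0, "z": 0.001, "roll": 0},
    {"jaw": 0, "x": 0, "y": 0, "z": 0.001, "roll": 0},
    {"jaw": 0, "x": 0, "y": 0, "z": 0.001, "roll": 0},
    {"jaw": 0, "x": 0, "y": 0, "z": 0, "roll": 0}
  ]
}}

```text
t: 5.98
position: [0.5147, 0.0764, 0.1292]
ee_rot: [0.0, 0.728, 0.686, 0.001]
wrist_force: [-2.8, 4.7, 7.4]
finger_gap: 0.246
grasp_force: 30.0
```

Emit:
{"api": "move_arm", "payload": {
  "moves": [
    {"jaw": 0, "x": 0, "y": -0.0015, "z": 0.0005, "roll": -1},
    {"jaw": 0, "x": 0, "y": -0.0015, "z": 0, "roll": -1},
    {"jaw": 0, "x": 0, "y": -0.0015, "z": 0, "roll": -1},
    {"jaw": 0, "x": 0, "y": -0.0015, "z": 0, "roll": -1},
    {"jaw": 0, "x": 0, "y": -0.0015, "z": 0, "roll": -1}
  ]
}}

```text
t: 6.6
position: [0.5083, 0.0766, 0.1284]
ee_rot: [0.0, 0.697, 0.717, 0.002]
wrist_force: [1.6, 4.5, 0.9]
finger_gap: 0.247
grasp_force: 30.0
```

Emit:
{"api": "move_arm", "payload": {
  "moves": [
    {"jaw": 0, "x": 0, "y": 0, "z": 0.001, "roll": 0},
    {"jaw": 0, "x": 0, "y": 0, "z": 0.001, "roll": 0},
    {"jaw": 0, "x": 0, "y": 0, "z": 0, "roll": 0},
    {"jaw": 0, "x": 0, "y": 0, "z": 0, "roll": 0},
    {"jaw": 0, "x": 0, "y": 0, "z": 0, "roll": 0}
  ]
}}

```text
t: 7.22
position: [0.5078, 0.0766, 0.126]
ee_rot: [0.0, 0.697, 0.717, 0.002]
wrist_force: [1.0, 5.3, 1.9]
finger_gap: 0.244
grasp_force: 30.0
```

```bash
python3 - <<'E'
from h import *
lever(); s,im,c=wrist()
cv2.imwrite("pics/w3.png",cv2.resize(im[150:330,220:420,::-1],None,fx=4,fy=3.3))
E
```

```text
lever 1.5834 1196 green [1.70748754 1.99298161] pos ang 1.5853757218795592 r 0.08440350387273927 z 0.12602211453475295 F [1.  5.3 1.9] M [ 1.26 -0.28 -0.07]
```

View pics/w3.png

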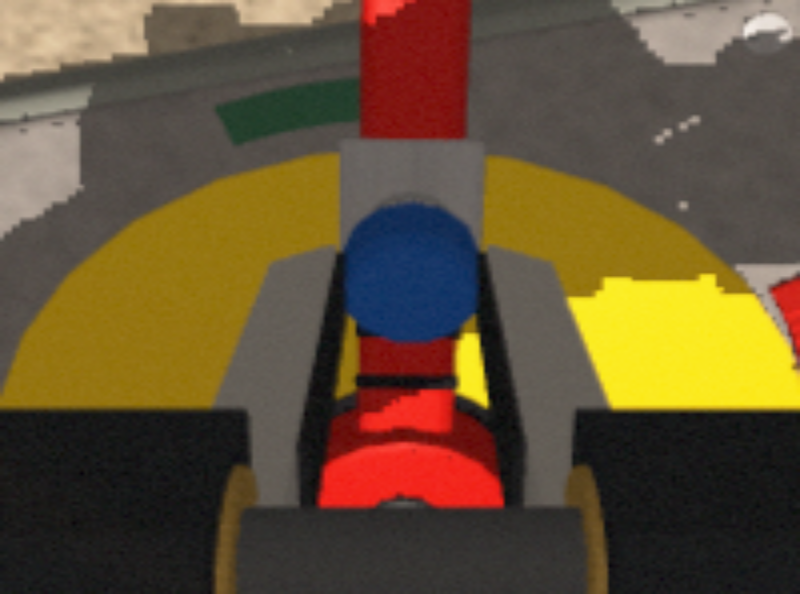

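The crop shows the knob still between the pads at about (322,232) full-frame, with the lever straight ahead and part of the green arc left of it. Comparing knob pixels with the earlier picture will show whether the grip slipped.

```bash
python3 - <<'E'
from h import *
a=cv2.imread("pics/w2.png")[:,:,::-1]; s,b,c=wrist()
for im in(a,b): print(blobs(mask(np.ascontiguousarray(im),(100,110,50),(125,255,255),(300,200,350,270)),50))
E
```

```text
[(array([322.11, 232.65]), [306, 212, 33, 42, 1163])]
[(array([322.28, 232.45]), [306, 211, 34, 42, 1179])]
```

No slip, so the bolt itself is about 6 mm down, past the 2 mm plate contact. It is in the hasp hole, so I'm pushing on.

Emit:
{"api": "move_arm", "payload": {
  "moves": [
    {"jaw": 0, "x": 0, "y": 0, "z": 0.002, "roll": 0},
    {"jaw": 0, "x": 0, "y": 0, "z": 0.002, "roll": 0},
    {"jaw": 0, "x": 0, "y": 0, "z": 0.002, "roll": 0},
    {"jaw": 0, "x": 0, "y": 0, "z": 0.0015, "roll": 0},
    {"jaw": 0, "x": 0, "y": 0, "z": 0, "roll": 0}
  ]
}}

```text
t: 8.0
position: [0.5076, 0.0766, 0.1184]
ee_rot: [0.0, 0.697, 0.717, 0.002]
wrist_force: [0.8, 5.5, 0.3]
finger_gap: 0.243
grasp_force: 30.0
```

Emit:
{"api": "move_arm", "payload": {
  "moves": [
    {"jaw": 0, "x": 0, "y": 0, "z": 0.0008, "roll": 0},
    {"jaw": 0, "x": 0, "y": 0, "z": 0.0007, "roll": 0},
    {"jaw": 0, "x": 0, "y": 0, "z": 0, "roll": 0},
    {"jaw": 0, "x": 0, "y": 0, "z": 0, "roll": 0},
    {"jaw": 0, "x": 0, "y": 0, "z": 0, "roll": 0}
  ]
}}

```text
t: 8.62
position: [0.5076, 0.0767, 0.1178]
ee_rot: [0.0, 0.697, 0.717, 0.002]
wrist_force: [-1.0, 4.7, 8.6]
finger_gap: 0.245
grasp_force: 30.0
```

```bash
python3 - <<'E'
from h import *
lever(); s,b,c=wrist()
print(blobs(mask(b,(100,110,50),(125,255,255),(300,200,350,270)),50))
E
```

```text
lever 1.5852 1311 green [1.71154832 1.99377388] pos ang 1.587015221973915 r 0.08446183821447491 z 0.11775069203189373 F [-1.   4.7  8.6] M [ 1.17  0.27 -0.09]
[(array([322.2 , 232.71]), [306, 212, 34, 43, 1185])]
```

Emit:
{"api": "move_arm", "payload": {
  "moves": [
    {"jaw": 0, "x": 0, "y": 0, "z": -0.0008, "roll": 0},
    {"jaw": 0.5, "x": 0, "y": 0, "z": 0, "roll": 0},
    {"jaw": 0.7, "x": 0, "y": 0, "z": 0, "roll": 0},
    {"jaw": 0.7, "x": 0, "y": 0, "z": 0, "roll": 0},
    {"jaw": 0.7, "x": 0, "y": 0, "z": 0, "roll": 0}
  ]
}}

```text
t: 9.35
position: [0.5062, 0.0746, 0.1171]
ee_rot: [0.0, 0.697, 0.717, -0.0]
wrist_force: [-0.7, 0.4, -0.8]
finger_gap: 0.633
grasp_force: 0.0
```

Emit:
{"api": "move_arm", "payload": {
  "moves": [
    {"jaw": 0.7, "x": 0, "y": 0, "z": -0.01, "roll": 0},
    {"jaw": 0.7, "x": 0, "y": 0, "z": -0.03, "roll": 0},
    {"jaw": 0.7, "x": 0, "y": 0, "z": -0.04, "roll": 0},
    {"jaw": 0.7, "x": 0, "y": 0, "z": -0.03, "roll": 0},
    {"jaw": 0.7, "x": 0, "y": 0, "z": 0, "roll": 0}
  ]
}}

```text
t: 9.98
position: [0.508, 0.0756, 0.2299]
ee_rot: [0.002, 0.697, 0.717, 0.002]
wrist_force: [0.3, -0.6, -0.2]
finger_gap: 0.702
grasp_force: 0.0
```

```bash
python3 - <<'E'
from h import *
lever(); s,im,c=wrist(); cs=eyes.get_calibration("side"); sd=eyes.camera("side")
bw=blobs(mask(im,(100,110,50),(125,255,255),(290,150,360,260)),50); print(bw,[cast(c,b[0],.132)[0] for b in bw])
bs=blobs(mask(sd,(100,110,50),(125,255,255),(290,160,360,230)));print(bs)
for b in bs: print(cross(ray(c,bw[0][0]),ray(cs,b[0])))
cv2.imwrite("pics/w4.png",im[:,:,::-1]);cv2.imwrite("pics/s4.png",cv2.resize(sd[150:280,280:430,::-1],None,fx=4,fy=4))
E
```

```text
lever 1.5849 576 green [1.70932776 1.98934769] pos ang 1.5828342078670485 r 0.0833819564889787 z 0.22989269224682415 F [ 0.3 -0.6 -0.2] M [-0.02 -0.11 -0.03]
[(array([322.69, 191.28]), [312, 179, 23, 25, 465])] [array([0.50752484, 0.07972338, 0.132     ])]
[(array([325.76, 197.02]), [323, 192, 7, 11, 50])]
(array([0.50764744, 0.07679637, 0.11878509]), np.float64(0.0010953990785006857))
```

View pics/s4.png

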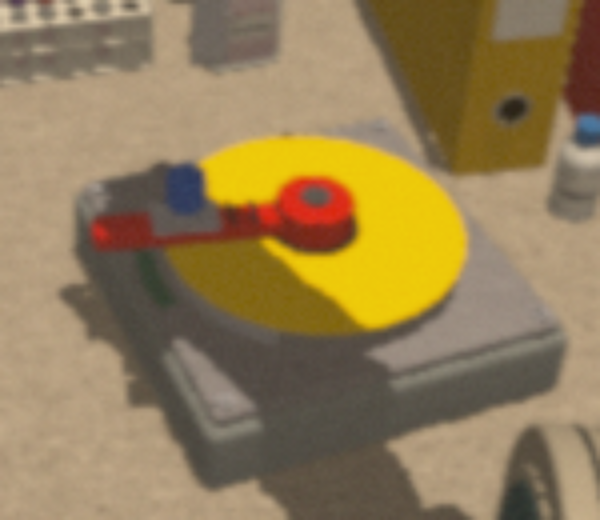

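The side crop shows the lever at the green arc and the knob low on its collar at crop (185,188), with no yellow neck visible. Its triangulated centre is at z 0.119, which matches a bolt that is home, and the gripper is clear.

```bash
python3 -c "
from plant import sign_off; print(sign_off())"
```

```text
the job is handed in; nothing more can be done
None
```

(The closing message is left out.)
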